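# Knock a resin block out of its mould on the bench lever press

### The arm

A 6-joint arm with a two-finger parallel gripper is mounted at the origin on the work surface. World frame = base frame: x ahead of the robot, y to its left, z up, the work surface at z = 0. Lengths are in mm, angles in rad, forces in N, time in s.
With the tool pointing down it reaches from about 350 to 775 mm from the base axis. Payload 7.3 kg.
Tool frame: the origin (TCP) lies at the very end of the fingers, on their centre line; the grasp point (between the pads) lies 19 mm behind it; x points along the fingers, z is the direction in which the jaws open and shut, and the axes are right-handed (so a half turn about x gives the same grasp; the last joint's range is limited). The gripper opens to 92 mm and grips with 3 to 60 N. Pads are 19 mm wide; open, the fingers measure 130 mm over their backs; the gripper's body (75 mm by 190 mm) begins 47 mm behind the grasp point.
Start: joints at [-1.32, 0.342, 1.524, -0, 1.275, -0.146], TCP at [202.92, -484.219, 226.741] pointing down, gripper open.
Joint ranges: [-2.53, 2.53], [-0.77, 2.02], [0.04, 2.7], [-1, 4.14], [0.28, 2.66], [-3.11, 3.11]. Speed limits (rad/s): [2.57, 2.57, 3.14, 3.14, 3.14, 3.14].

### API

Orientations are given as [roll, pitch, yaw] about the fixed x, y, z axes, in that order (R = Rz(yaw) Ry(pitch) Rx(roll)).
In Python, from plant import * gives the robot as it stands.
- The arm moves only by the tool carry_out, never from a script. Its argument "rows" is a list of rows, each a list of 4 numbers: the shift along the world's x, y, z in mm, then the turn about the world's z in degrees. In form: [[x, y, z, twist], ...]. A call has 1 to 20 rows; each row is the pose to reach, as a shift and turn from the pose measured when the call began; what a row does not reach only later rows make up. A row lasts 1/12 s, in which the tool goes at most 41.7 mm and 7.16 degrees, less where a joint would pass 70% of its speed; a pose out of reach is approached as far as the arm can. A call with a gripper value outside its range is refused whole. "hand" is the finger opening in mm, from 0 to 91.8, set as the call begins (left out, the last holds). The fingers move at their own pace and stop on an object; the grip force is fixed at half the most. Time passes only in rows, so rows that repeat a pose let the fingers close. It gives the time, the measured TCP pose, the force and the opening at its end, in the units of the state.
- get_obs(): the state, without advancing time (a new reading comes with each control period).
- capture(name): name is "scene" or "top"; returns the picture (420x560x3 uint8, red, green, blue); there is no depth.
- camera_info(name): a dict with "camera_matrix" (3x3 intrinsics, pixels), "pose" (4x4, takes a point from camera to world coordinates). Camera axes: x right, y down, z forward; pixel columns grow to the right and rows downward; lengths in mm; the calibration is good to about 2 mm. A picture is of the moment at which its call begins. camera_info takes no time and is no camera call.
- close_job(): hands the job in, once; it reports no verdict.
The state is a dict: "time": time; "joint_positions": joint angles; "dq": joint speeds; "tau": joint torques, N m; "tool_pos": TCP position; "tcp_rot": TCP orientation; "contact_force": force on the tool from outside, world axes, zero at the start; "moment": the same for the moment, N m; "grip_width": finger opening in mm.
Only numpy, scipy, OpenCV 4.12 (cv2) and the standard library are available. Lean on these libraries where they do the work, as an engineer would, in place of code of your own. Each camera call takes 0.05 s, during which the arm holds its last target. There are 200 camera calls.

### The job

A cured resin block is stuck in the white mould that lies on the table of the lever press. Push the mould along between the guide rails, fully home against the end stop, so that the hole in its top is under the ram's pin; then swing the red handle down until the ram is held firmly on its depth stop, so that the pin drives the block down out of the mould into the padded tray, without forcing the handle or driving the pin onto the mould. Ease the handle back up to its rest under control, do not let it fly up; leave the mould home in the press, and leave the other things on the bench alone.

Things in the scene. Friction and masses are not known exactly. Their poses are not given: they have to be found in the camera images.
- press: Cream bench lever press, bolted down. Origin on the bench under the ram; +x is the feed direction (away from the robot), +y the column side, z up. Column: x +-35, y 102 to 152, up to z 277 mm; the head runs from it over the ram (x +-20, round ram guide +-24 mm, underside z 212 mm). Steel table: top at z 85 mm, x -170 to 105, y +-62 mm.
- end_stop (a point): Foot of the end stop's face, on the press table, 60 mm to +x of the ram axis; the stop is 14 mm high. Before it two aluminium guide rails, 12 mm high, 79 mm apart inside, run from the press's x = 10 to 60 mm; their lead-ins flare out from x = 10 to -29 mm (95 mm apart at the mouth). Pushing the mould along takes 3 to 8 N until it meets the stop. Axes as the press.
- opening (a point): Centre of the drop opening in the press table, at its top face (z 85 mm), under the ram: 96 x 58 mm (press x, y). Axes as the press.
- tray (a point): Centre of the padded floor (blue) of the catch tray below the opening, 23 mm above the bench; inside x +-62, y +-43 mm, rim 8 mm high. Axes as the press.
- pivot (a point): Centre of the lever's pivot, on the press at y = 66, z = 262 mm; the lever turns about the press's x axis and reaches from here towards -y.
- mould: White plastic mould lying mouth down on the press table's feed (-x) side: 120 x 76 x 40 mm (its x, y, z), about 0.5 kg. Origin at the centre of its underside, x along it, about the press's +x. A 26 mm access hole goes through its 8 mm top at the centre; below is a pocket 84 x 48 mm whose sprung side strips grip the block. Home (nose on the end stop) its origin is at press x = 0, y = 0.
- block: Amber resin block 80 x 44 x 25 mm, about 0.1 kg, stuck in the mould's pocket (gripped with some 25 N); origin at the centre of its underside. It comes free when the pin has gone down about 46 to 50 mm, and then drops into the tray.
- lever (a joint): Lever angle, rad: 0 at rest (handle 0.26 rad above level), growing as the handle is swung down. A spring returns it: about 4 N at the handle at first, 8 N far down, and some 8 N more while the block is driven. It goes solid when the ram meets its depth stop, at 0.80 to 0.95 rad as that is set; let go there, it flies up fast.
- ram: Vertical ram driven by the lever: a knock-out pin 16 mm in diameter, 60 mm long, under a 28 mm ram. Origin at the centre of the pin's tip, 135 mm above the bench at rest (10 mm above the mould's top). At the pin's upper end a steel arm reaches out 100 mm to +x; its underside is 60 mm above the pin's tip.
- handle: Red grip sleeve of the lever: a round bar 28 mm in diameter, 100 mm long, along the lever, stiffly turning on it. Origin at the middle of the grip, on its axis, 225 mm from the lever's pivot; its y axis runs along the lever towards the pivot. At rest it is about 320 mm above the bench, 151 mm to the -y side of the ram.
- depth_stop: Depth stop: knurled brass nut, 24 mm in diameter, 16 mm high, on a post at the back of the press table (88 mm to +x of the ram). Origin at the centre of its top face, on which the ram's arm lands; it is set at 136 to 144 mm above the bench, differently each time.
- spare_mould: Bystander: an empty white mould like the other, 120 x 76 x 40 mm, lying on the bench; origin under its centre.
- resin_jar: Bystander: amber jar, 68 mm in diameter, 85 mm high; origin under its centre.
- wash_bottle: Bystander: white bottle with red cap, 64 mm in diameter, 170 mm high; origin under its centre.
- beaker: Bystander: glass beaker, 76 mm in diameter, 95 mm high; origin under its centre.
- parts_tray: Bystander: green open tray, 150 x 110 x 30 mm; origin under its centre.
- brush: Bystander: hand brush for cleaning moulds, 170 mm long, lying on the bench; origin under its middle.

How it is judged (in metres and radians):
On the way, in this order (a step that is already met when the one before it is completed fails the run):
1. the mould is home against the end stop, with the lever still up (x of mould in the frame of press between -0.004 and 0.004 m and y of mould in the frame of press between -0.004 and 0.004 m and z of mould in the frame of press below 0.09 m and angle between the x axis of mould and the x axis of press, either way round below 0.06 rad and value of joint lever below 0.1 rad), for 0.2 s.
2. the lever is swung down until the ram is held on its depth stop (over 8 N) with the mould home (x of mould in the frame of press between -0.004 and 0.004 m and y of mould in the frame of press between -0.004 and 0.004 m and z of mould in the frame of press below 0.09 m and angle between the x axis of mould and the x axis of press, either way round below 0.06 rad and contact force between ram and depth_stop above 8 N), for 0.2 s.
3. the lever is back up at its rest (value of joint lever below 0.05 rad), for 0.2 s.
At the end, for the whole second after the job is handed in: the block lies at rest in the padded tray under the press table, the empty mould stands home under the ram (within 4 mm and 0.06 rad), and the lever is up at its rest (under 0.05 rad) (z of block in the frame of press below 0.045 m and x of block in the frame of press between -0.06 and 0.06 m and y of block in the frame of press between -0.045 and 0.045 m and x of mould in the frame of press between -0.004 and 0.004 m and y of mould in the frame of press between -0.004 and 0.004 m and z of mould in the frame of press below 0.09 m and angle between the x axis of mould and the x axis of press, either way round below 0.06 rad and value of joint lever below 0.05 rad and linear speed of each of block, mould below 0.02 m/s); the robot touches nothing.
It fails at once if the lever flies back up (faster than 3.5 rad/s) (velocity of joint lever below -3.5 rad/s).
It fails at once if the handle is forced (over 80 N) (contact force between the fingers and handle above 80 N).
It fails at once if the pin is driven onto the mould itself (over 40 N) (contact force between ram and mould above 40 N).
It fails at once if a bystander on the bench is disturbed (moved 30 mm) (distance of any of spare_mould, resin_jar, wash_bottle, beaker, parts_tray, brush from where it was at the start of the episode above 0.03 m).
It also fails if it takes over 64 s, if anything falls off the work surface, if the arm or the gripper's body presses on something with over 40 N, if the wrist force passes 120 N, or if a joint passes its speed limit or range.

## Working session

There is one attempt and no reset: what is moved stays moved. The work goes in short steps, Python scripts to look and compute and a tool call to move; the robot and the scene stay as the last step left them, time stands still between calls to the robot, and variables do not carry over. Pictures are saved under pics/ and viewed, about 8 in all and at most 12, crops included, and the job is handed in when it is done.

Besides the shell and the picture viewer there is one more tool, called after "Call:" as name(argument=value, ...) on one line, values as JSON. carry_out: Moves the arm, as the interface text tells. Its arguments: {"type":"object","properties":{"rows":{"type":"array"},"hand":{"type":"number"}},"required":["rows"]}

```bash
mkdir -p pics; python3 - <<'E'
from plant import *
import cv2,numpy as np
for n in("scene","top"):
    im=capture(n);cv2.imwrite(f"pics/{n}0.png",im[:,:,::-1]);c=camera_info(n);print(n,np.round(c["camera_matrix"],1).tolist(),np.round(c["pose"],3).tolist())
o=get_obs();print(o)
E
```

```text
scene [[417.5, 0.0, 279.6], [0.0, 417.5, 213.1], [0.0, 0.0, 1.0]] [[-0.87, 0.384, -0.311, 923.5], [0.494, 0.661, -0.565, 591.595], [-0.011, -0.645, -0.764, 1016.461], [0.0, 0.0, 0.0, 1.0]]
top [[501.1, 0.0, 276.4], [0.0, 501.1, 206.5], [0.0, 0.0, 1.0]] [[0.022, -0.986, 0.166, 345.741], [-1.0, -0.02, 0.013, -4.166], [-0.01, -0.166, -0.986, 1543.114], [0.0, 0.0, 0.0, 1.0]]
{'time': 0.1, 'joint_positions': array([-1.32001593e+00,  3.42650677e-01,  1.52490149e+00,  3.90695828e-06,
        1.27539577e+00, -1.45992355e-01]), 'dq': array([-1.84273349e-04, -4.33225065e-04, -3.94049644e-03,  4.44309580e-04,
       -1.98167940e-04, -5.27757063e-06]), 'tau': array([ 1.39038126e-03, -4.32003307e+01, -2.44694817e+01,  7.19160866e-02,
        5.26016636e-02, -4.74628132e-05]), 'tool_pos': array([ 202.81990989, -483.85845022,  226.12266868]), 'tcp_rot': array([2.99284355, 1.56944104, 1.81881883]), 'contact_force': array([-0.62945523,  0.01145377,  0.55999334]), 'moment': array([-0.03047377, -0.03766392, -0.01177404]), 'grip_width': 91.88218912671583}
```

View pics/scene0.png

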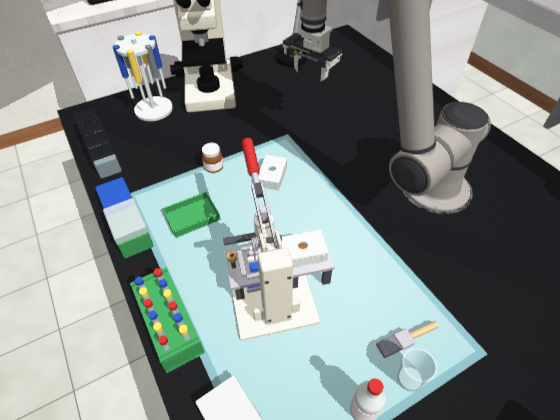

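View pics/top0.png

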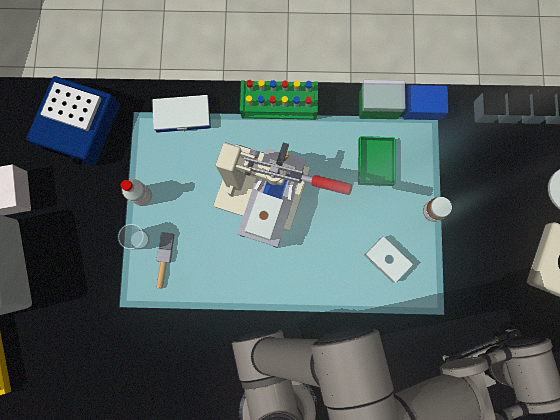

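Scene view: press at about (270,265), with the mould at (305,248) and the red handle at (250,155). Top view: mould at (264,215) with its hole, handle grip at (332,185), jar at (438,208), spare mould at (391,258). I'll zoom the top view.

```bash
cat > h.py <<'E'
from plant import *
import cv2,numpy as np
def ray(n,uv):
    c=camera_info(n);P=np.array(c["pose"]);d=P[:3,:3]@np.linalg.solve(np.array(c["camera_matrix"]),[uv[0],uv[1],1.]);return P[:3,3],d
def onz(n,uv,z):
    o,d=ray(n,uv);return o+d*(z-o[2])/d[2]
def proj(n,p):
    c=camera_info(n);P=np.array(c["pose"]);q=np.array(c["camera_matrix"])@(P[:3,:3].T@(np.array(p,float)-P[:3,3]));return q[:2]/q[2]
def crop(n,im,x0,y0,x1,y1,name,s=5):
    cv2.imwrite("pics/"+name,cv2.resize(im[y0:y1,x0:x1,::-1],None,fx=s,fy=s,interpolation=cv2.INTER_CUBIC))
E
python3 - <<'E'
from h import *
im=capture("top");crop("top",im,205,130,360,250,"t1.png")
im2=capture("scene");crop("scene",im2,215,130,345,340,"s1.png",2.85)
# red grip
for n,i in(("top",im),("scene",im2)):
    h=cv2.cvtColor(i,cv2.COLOR_RGB2HSV);m=((h[...,0]<8)|(h[...,0]>172))&(h[...,1]>150)&(h[...,2]>60)
    k,l,s,c=cv2.connectedComponentsWithStats(m.astype(np.uint8))
    for j in range(1,k):
        if s[j,4]>60: 
            print(n,s[j],c[j],cv2.minAreaRect(np.argwhere(l==j)[:,::-1].astype(np.float32)))
im=im
w=(im.min(2)>165)
k,l,s,c=cv2.connectedComponentsWithStats(w[130:250,205:360].astype(np.uint8))
for j in range(1,k):
    if s[j,4]>150:
        r=cv2.minAreaRect(np.argwhere(l==j)[:,::-1].astype(np.float32)+[205,130]);print("white",s[j],c[j]+[205,130],r)
        for p in cv2.boxPoints(r): print(np.round(onz("top",p,125),1))
E
```

```text
top [312 176  26  12 208] [322.5        181.73557692] ((324.4324645996094, 182.4053955078125), (25.975038528442383, 10.52153491973877), 9.462322235107422)
top [120 180  12  11 100] [125.6  184.85] ((125.5, 185.0), (10.0, 11.0), 90.0)
scene [242 137  17  38 379] [249.85224274 154.96042216] ((249.63462829589844, 155.67306518554688), (37.26206588745117, 11.570852279663086), 78.69007110595703)
scene [158 336  10   9  66] [162.48484848 339.89393939] ((162.50001525878906, 340.00006103515625), (8.497057914733887, 8.049844741821289), 63.43495178222656)
scene [368 379  15  16 190] [375.00526316 386.42631579] ((375.0, 386.5), (15.0, 14.0), 90.0)Traceback (most recent call last):
  File "<stdin>", line 16, in <module>
cv2.error: OpenCV(4.12.0) /io/opencv/modules/imgproc/src/convhull.cpp:143: error: (-215:Assertion failed) total >= 0 && (depth == CV_32F || depth == CV_32S) in function 'convexHull'
```

View pics/t1.png

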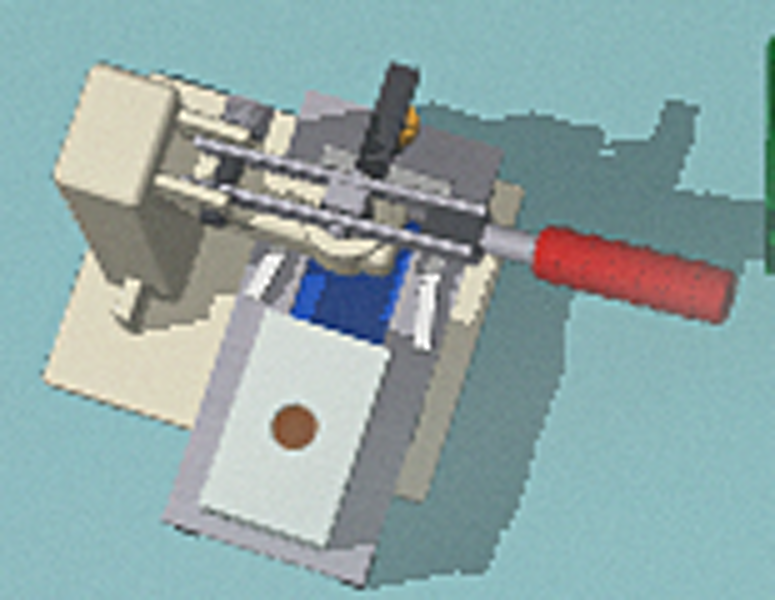

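View pics/s1.png

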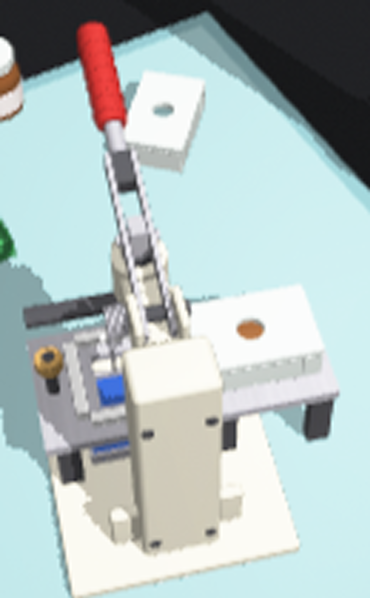

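Crop t1 shows the mould top corners at crop pixels (258,308),(390,347),(330,548),(200,508) and its hole at (295,427). The table corners are (163,522),(365,587),(305,93),(502,155), and the brass nut is behind the arm. Crop s1 shows the nut at (48,357).

```bash
python3 - <<'E'
from h import *
f=lambda p:np.array(p)/5+[205,130]-0.4
def fit(A,B):
    a=A-A.mean(0);b=B-B.mean(0);th=np.arctan2((a[:,0]*b[:,1]-a[:,1]*b[:,0]).sum(),(a*b).sum());R=np.array([[np.cos(th),-np.sin(th)],[np.sin(th),np.cos(th)]])
    t=B.mean(0)-R@A.mean(0);return th,R,t,B-(A@R.T+t)
T=np.array([onz("top",f(p),85)[:2] for p in[(163,522),(365,587),(305,93),(502,155)]])
A=np.array([[-170,62],[-170,-62],[105,62],[105,-62.]])
th,R,t,e=fit(A,T);print("press",th,t,e.round(1).tolist())
M=np.array([onz("top",f(p),125)[:2] for p in[(258,308),(390,347),(330,548),(200,508)]])
A=np.array([[60,38],[60,-38],[-60,-38],[-60,38.]])
mh,Rm,tm,e=fit(A,M);print("mould",mh,tm,e.round(1).tolist(),"in press",(R.T@(tm-t)).round(1),mh-th)
print("hole",onz("top",f((295,427)),125))
# mould check in scene view
for z,p in((125,(251,329)),): q=np.array(p)/2.85+[215,130]; print("hole scene",onz("scene",q,z))
for q in A: print(proj("scene",[*(Rm@q+tm),125]).round(1), ((proj("scene",[*(Rm@q+tm),125])-[215,130])*2.85).round(0))
# handle: rest
g=R@np.array([0,-151])+t;print("handle pred",g,proj("top",[*g,320]),proj("scene",[*g,320]))
# nut
print("nut top px",proj("scene",[*(R@np.array([88,0])+t),140]), "crop", (np.array((48,353))/2.85+[215,130]))
E
```

```text
press -0.28640583727032326 [651.05204164  21.39924621] [[1.7, -0.6], [1.2, -0.6], [-0.9, 0.6], [-2.0, 0.6]]
mould -0.2625360187815948 [558.93186406  51.21940859] [[1.2, 1.8], [-0.4, -1.4], [-1.2, -0.8], [0.4, 0.4]] in press [-96.8   2.6] 0.023869818488728434
hole [558.96932305  50.98620604 125.        ]
hole scene [562.33733748  59.23162093 125.        ]
[284.3 259.3] [197. 369.]
[276.9 236.4] [177. 303.]
[319.8 227.2] [299. 277.]
[328.9 249.4] [325. 340.]
handle pred [ 608.39359016 -123.44983566] [331.3789761  185.09800366] [250.9724595  154.94935026]
nut top px [232.48200715 252.34597727] crop [231.84210526 253.85964912]
```

```bash
cat >> h.py <<'E'
from scipy.spatial.transform import Rotation as Ro
th=-0.2864;t=np.array([651.05,21.4]);R=np.array([[np.cos(th),-np.sin(th)],[np.sin(th),np.cos(th)]])
W=lambda x,y:R@np.array([x,y],float)+t
PR=lambda p:R.T@(np.array(p[:2])-t)
def st():
    o=get_obs();M=Ro.from_euler("xyz",o["tcp_rot"]).as_matrix();z=M[:,2]
    print("t",round(o["time"],2),"tcp",o["tool_pos"].round(1),"press",PR(o["tool_pos"]).round(1),"jawdeg",round(float(np.degrees(np.arctan2(z[1],z[0]))),1),"xax",M[:,0].round(3),"F",o["contact_force"].round(1),"Fp",(R.T@o["contact_force"][:2]).round(1),"w",round(o["grip_width"],1),"q",o["joint_positions"].round(2));return o
E
python3 - <<'E'
from h import *
o=st();print(W(-190,2.6),W(-170,2.6),W(-69,0),W(-70,0),R[:,0])
E
```

```text
t 0.2 tcp [ 202.9 -484.   226.3] press [-287.2 -611.4] jawdeg -67.3 xax [-0.     0.001 -1.   ] F [ 0.  -0.   0.2] Fp [ 0. -0.] w 91.8 q [-1.32  0.34  1.52 -0.    1.28 -0.15]
[469.52375437  77.56922775] [488.7090962   71.91921372] [584.86057066  40.89254841] [583.90130357  41.17504911] [ 0.95926709 -0.2825007 ]
```

Call:
carry_out(rows=[[13,28,0,7],[27,56,0,14],[40,84,0,21],[53,112,0,28],[67,140,0,35],[80,168,0,42],[93,197,0,49],[107,225,0,56],[120,253,0,63],[133,281,0,70],[147,309,0,77],[160,337,0,84],[173,365,0,91],[187,393,0,98],[200,421,0,105],[213,449,0,112],[227,477,0,119],[240,505,0,126],[253,533,0,133],[267,562,0,141]], hand=30)

```text
time: 1.87
tool_pos: [470.1, 79.6, 226.2]
tcp_rot: [2.853, 1.57, -2.152]
contact_force: [0.4, -1.0, 0.5]
grip_width: 29.9
```

```bash
python3 -c "
from h import *
st()"
```

```text
t 1.87 tcp [470.1  79.6 226.2] press [-190.1    4.7] jawdeg 73.3 xax [-0.001 -0.001 -1.   ] F [ 0.4 -1.   0.5] Fp [ 0.6 -0.8] w 29.9 q [ 0.01  0.25  1.65 -0.    1.24 -1.27]
```

Call:
carry_out(rows=[[0,-1,-30,0],[0,-2,-60,0],[0,-3,-90,0],[0,-3,-118,0],[0,-3,-122,0],[0,-3,-122,0]])

```text
time: 2.37
tool_pos: [468.9, 76.6, 103.0]
tcp_rot: [2.059, 1.566, -2.946]
contact_force: [-0.4, 0.4, -0.1]
grip_width: 29.9
```

```bash
python3 - <<'E'
from h import *
st()
im=capture("top");crop("top",im,205,130,360,250,"t2.png")
E
```

```text
t 2.37 tcp [468.9  76.6 103. ] press [-190.3    1.5] jawdeg 73.2 xax [-0.005 -0.001 -1.   ] F [-0.4  0.4 -0.1] Fp [-0.5  0.3] w 29.9 q [ 0.    0.4   1.82 -0.    0.92 -1.28]
```

View pics/t2.png

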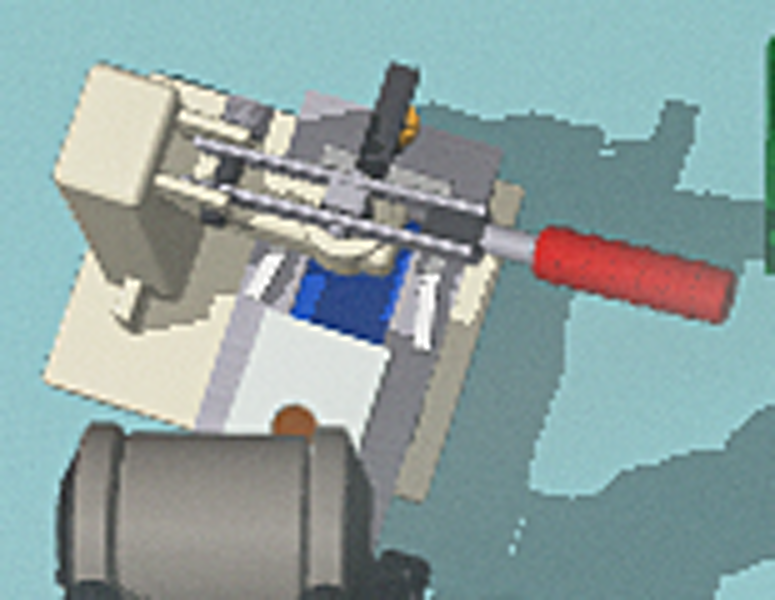

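Fingers are lowered behind the mould and aligned with its rear face (hole at (295,420), unmoved). Pushing now.

Call:
carry_out(rows=[[8,-2.5,1,0],[15,-4.5,1,0],[20,-6,1,0],[24,-7.5,1,0],[28,-9,1,0],[32,-10,1,0],[37,-11.5,1,0],[42,-13,1,0],[47,-14.5,1,0],[52,-16,1,0],[57,-17.5,1,0],[62,-19,1,0],[67,-20.5,1,0],[72,-22,1,0],[77,-24,1,0],[82,-25.5,1,0],[87,-27,1,0],[92,-28.5,1,0],[95.5,-29.7,1,0],[95.5,-29.7,1,0]])

```text
time: 4.08
tool_pos: [565.2, 47.0, 106.2]
tcp_rot: [1.924, 1.567, -3.081]
contact_force: [-4.8, 2.1, 4.1]
grip_width: 30.2
```

```bash
python3 - <<'E'
from h import *
st()
im=capture("scene");crop("scene",im,215,130,345,340,"s3.png",2.85)
E
```

```text
t 4.08 tcp [565.2  47.  106.2] press [-89.6   0.3] jawdeg 73.2 xax [-0.003 -0.    -1.   ] F [-4.8  2.1  4.1] Fp [-5.2  0.7] w 30.2 q [-0.05  0.54  1.57 -0.    1.04 -1.33]
```

View pics/s3.png

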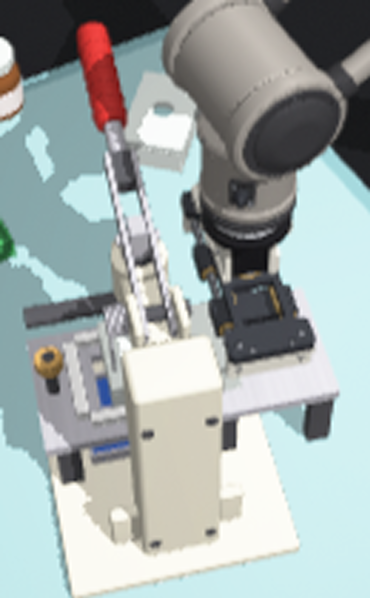

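Mould is moving (5 N). The gripper is clear of the head.

Call:
carry_out(rows=[[3,-0.9,-1,0],[6,-1.8,-1,0],[9,-2.7,-1,0],[11,-3.3,-1,0],[13,-3.8,-1,0],[15,-4.4,-1,0],[16,-4.7,-1,0],[16,-4.7,-1,0]])

```text
time: 4.8
tool_pos: [579.8, 42.8, 105.8]
tcp_rot: [1.772, 1.564, 3.05]
contact_force: [-7.4, 2.9, 6.1]
grip_width: 29.7
```

```bash
python3 -c "
from h import *
st()"
```

```text
t 4.8 tcp [579.8  42.8 105.8] press [-74.4   0.4] jawdeg 73.3 xax [-0.007  0.001 -1.   ] F [-7.4  2.9  6.1] Fp [-7.9  0.6] w 29.7 q [-0.06  0.56  1.52  0.    1.06 -1.34]
```

Call:
carry_out(rows=[[2,-0.6,-1,0],[3,-0.9,-1,0],[4,-1.2,-1,0],[5,-1.5,-1,0],[5,-1.5,-1,0]])

```text
time: 5.22
tool_pos: [583.2, 41.8, 105.6]
tcp_rot: [1.71, 1.56, 2.989]
contact_force: [-8.9, 2.9, 6.6]
grip_width: 30.2
```

```bash
python3 -c "
from h import *
st()"
```

```text
t 5.22 tcp [583.2  41.8 105.6] press [-70.9   0.4] jawdeg 73.3 xax [-0.011  0.002 -1.   ] F [-8.9  2.9  6.6] Fp [-9.4  0.3] w 30.2 q [-0.06  0.57  1.51  0.    1.07 -1.34]
```

Call:
carry_out(rows=[[2,-0.6,-1,0],[4,-1.2,-1,0],[5,-1.5,-1,0],[6,-1.8,-1,0],[6,-1.8,-1,0]])

```text
time: 5.63
tool_pos: [586.5, 40.9, 105.5]
tcp_rot: [1.681, 1.553, 2.96]
contact_force: [-13.4, 3.3, 10.6]
grip_width: 30.1
```

```bash
python3 -c "
from h import *
st()"
```

```text
t 5.63 tcp [586.5  40.9 105.5] press [-67.5   0.4] jawdeg 73.3 xax [-0.017  0.003 -1.   ] F [-13.4   3.3  10.6] Fp [-13.8  -0.6] w 30.1 q [-0.06  0.58  1.49  0.    1.09 -1.34]
```

Call:
carry_out(rows=[[2,-0.6,-1,0],[4,-1.2,-1,0],[6,-1.8,-1,0],[8,-2.4,-1,0],[8,-2.4,-1,0],[8,-2.4,-1,0]])

```text
time: 6.13
tool_pos: [586.3, 40.9, 105.6]
tcp_rot: [1.677, 1.535, 2.957]
contact_force: [-33.3, 7.5, 23.6]
grip_width: 29.8
```

```bash
python3 -c "
from h import *
st()"
```

```text
t 6.13 tcp [586.3  40.9 105.6] press [-67.6   0.4] jawdeg 73.3 xax [-0.036  0.007 -0.999] F [-33.3   7.5  23.6] Fp [-34.1  -2.2] w 29.8 q [-0.06  0.59  1.47  0.    1.11 -1.35]
```

Solid at the stop (34 N, no movement). Backing off and rising.

Call:
carry_out(rows=[[-5,1.5,0,0],[-15,4.4,0,0],[-35,10,0,0],[-65,19,0,0],[-95,28,5,0],[-115,34,30,0],[-120,35,65,0],[-120,35,105,0],[-120,35,145,0],[-120,20,185,0],[-120,-15,225,0],[-120,-55,245,0],[-120,-95,265,0],[-120,-130,275,0],[-120,-130,275,0]], hand=0)

```text
time: 7.38
tool_pos: [466.8, -93.8, 383.7]
tcp_rot: [1.772, 1.54, 3.048]
contact_force: [-0.6, -1.0, -0.5]
grip_width: 0.5
```

```bash
python3 - <<'E'
from h import *
st()
im=capture("top");crop("top",im,205,130,360,250,"t4.png")
im=capture("scene");cv2.imwrite("pics/s4.png",im[:,:,::-1])
r=247
for l in(0,.1,.3,.5,.7,.8,.95):
    a=.26-l
    for c in (1,): 
        y=66-r*np.cos(a);z=262+r*np.sin(a)+14/np.cos(a)+9.5*abs(np.tan(a));print(l,round(y,1),round(z,1),W(0,y).round(1))
E
```

```text
t 7.38 tcp [466.8 -93.8 383.7] press [-144.2 -162.6] jawdeg 73.1 xax [-0.031  0.003 -1.   ] F [-0.6 -1.  -0.5] Fp [-0.3 -1.1] w 0.5 q [-0.35  0.19  1.3  -0.01  1.68 -1.63]
0 -172.7 342.5 [ 602.3 -144.3]
0.1 -177.8 317.1 [ 600.8 -149.2]
0.3 -180.8 266.5 [ 600. -152.]
0.5 -173.9 220.0 [ 601.9 -145.4]
0.7 -157.5 176.7 [ 606.6 -129.7]
0.8 -145.9 157.0 [ 609.8 -118.5]
0.95 -124.5 130.8 [615.9 -98. ]
```

View pics/t4.png

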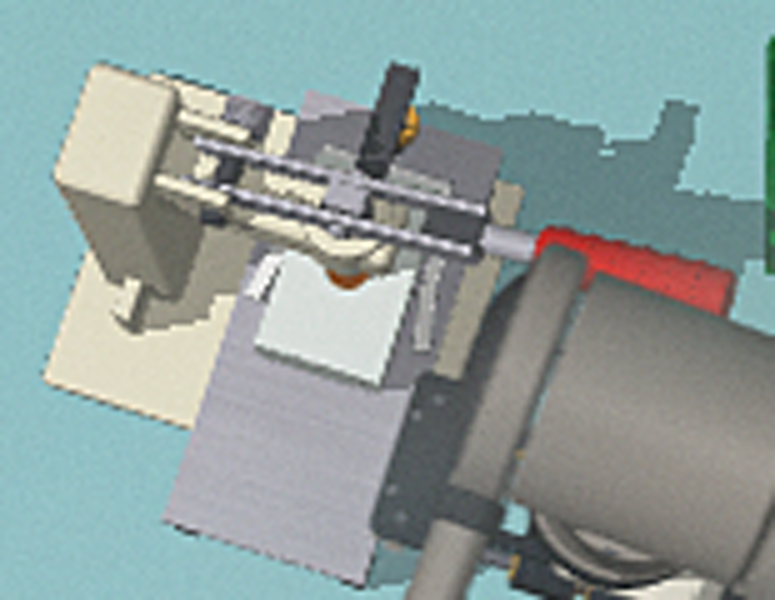

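Call:
carry_out(rows=[[0,0,0,-7],[0,0,0,-14],[0,0,0,-21],[0,0,0,-28],[10,-4,0,-35],[20,-8,0,-42],[35,-13,0,-49],[50,-19,0,-56],[65,-24,0,-63],[80,-30,0,-70],[95,-35,0,-77],[110,-41,0,-84],[125,-46,0,-89.5],[135,-50,0,-89.5],[135,-50,-8,-89.5],[135,-50,-14,-89.5],[135,-50,-14,-89.5]])

```text
time: 8.9
tool_pos: [600.8, -140.2, 365.5]
tcp_rot: [1.812, 1.536, 1.527]
contact_force: [-0.1, -0.4, -0.4]
grip_width: 0.4
```

```bash
python3 - <<'E'
from h import *
st()
f=lambda p:np.array(p)/5+[205,130]-0.4
for p in((253,347),(380,387)):print(PR(onz("top",f(p),125)))
im=capture("scene");crop("scene",im,180,60,345,270,"s5.png",2.85)
E
```

```text
t 8.9 tcp [ 600.8 -140.2  365.5] press [  -2.5 -169.2] jawdeg -16.3 xax [ 0.002  0.035 -0.999] F [-0.1 -0.4 -0.4] Fp [ 0.  -0.4] w 0.4 q [-0.37  0.48  0.94  0.03  1.73 -0.08]
[-59.67891963  39.74810954]
[-59.86047269 -37.00633818]
```

View pics/s5.png

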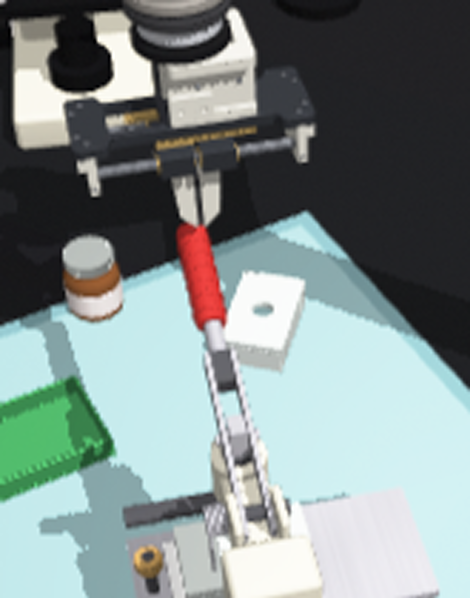

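Tips are centred above the red grip and the mould measures home (rear edge at −59.7 mm). Descending onto the handle along its arc.

Call:
carry_out(rows=[[2.4,-1,-6,0],[2.4,-1,-12,0],[2.2,-2,-18,0],[2,-2.5,-23,0],[1.8,-3,-28,0],[1.6,-4,-33,0],[1.4,-5,-38,0],[1.2,-5.5,-43,0],[1,-6,-48,0],[1,-6,-48,0]])

```text
time: 9.78
tool_pos: [601.8, -146.7, 317.6]
tcp_rot: [1.795, 1.536, 1.509]
contact_force: [-0.0, -2.8, 3.2]
grip_width: 0.5
```

```bash
python3 - <<'E'
from h import *
st()
E
```

```text
t 9.78 tcp [ 601.8 -146.7  317.6] press [   0.2 -175.1] jawdeg -16.4 xax [ 0.002  0.034 -0.999] F [-0.  -2.8  3.2] Fp [ 0.8 -2.7] w 0.5 q [-0.38  0.48  1.06  0.03  1.61 -0.09]
```

Call:
carry_out(rows=[[-0.3,-1,-6,0],[-0.5,-1.6,-12,0],[-0.6,-2.2,-18,0],[-0.7,-2.6,-24,0],[-0.8,-2.9,-30,0],[-0.9,-3.2,-36,0],[-1,-3.4,-42,0],[-1,-3.5,-48,0],[-1,-3.3,-54,0],[-0.8,-3,-60,0],[-0.6,-2.4,-66,0],[-0.4,-1.6,-72,0],[-0.2,-0.8,-78,0],[0.1,0.2,-84,0],[0.4,1.4,-90,0],[0.8,2.9,-96,0],[1.2,4.4,-102,0],[1.7,6,-108,0],[2.3,7.8,-114,0],[2.8,9.6,-119,0]])

```text
time: 11.45
tool_pos: [604.0, -140.4, 199.1]
tcp_rot: [1.779, 1.542, 1.492]
contact_force: [-4.0, -15.6, 9.6]
grip_width: 1.0
```

```bash
python3 - <<'E'
from h import *
st()
E
```

```text
t 11.45 tcp [ 604.  -140.4  199.1] press [   0.6 -168.5] jawdeg -16.4 xax [ 0.002  0.029 -1.   ] F [ -4.  -15.6   9.6] Fp [  0.6 -16. ] w 1.0 q [-0.37  0.54  1.28  0.03  1.33 -0.09]
```

Call:
carry_out(rows=[[0.4,1.4,-4,0],[0.9,3,-8,0],[1.4,4.6,-12,0],[1.9,6.4,-16,0],[2.4,8.2,-20,0],[3,10,-24,0],[3.5,11.8,-28,0]])

```text
time: 12.03
tool_pos: [606.7, -131.6, 171.5]
tcp_rot: [1.792, 1.547, 1.505]
contact_force: [-5.9, -14.1, 9.2]
grip_width: 0.3
```

```bash
python3 - <<'E'
from h import *
st()
E
```

```text
t 12.03 tcp [ 606.7 -131.6  171.5] press [   0.7 -159.2] jawdeg -16.5 xax [ 0.002  0.024 -1.   ] F [ -5.9 -14.1   9.2] Fp [ -1.6 -15.2] w 0.3 q [-0.35  0.56  1.32  0.02  1.26 -0.07]
```

Call:
carry_out(rows=[[0.5,1.6,-3,0],[1,3.2,-6,0],[1.5,5,-9,0],[2,6.8,-12,0],[2,6.8,-12,0]])

```text
time: 12.45
tool_pos: [608.3, -125.6, 158.6]
tcp_rot: [1.832, 1.549, 1.544]
contact_force: [-1.5, -8.0, 2.9]
grip_width: 1.0
```

```bash
python3 - <<'E'
from h import *
st()
E
```

```text
t 12.45 tcp [ 608.3 -125.6  158.6] press [   0.5 -153.1] jawdeg -16.5 xax [ 0.001  0.022 -1.   ] F [-1.5 -8.   2.9] Fp [ 0.8 -8.1] w 1.0 q [-0.34  0.58  1.34  0.02  1.24 -0.06]
```

Resistance dropped, so the block is likely free. Continuing to the stop.

Call:
carry_out(rows=[[0.5,1.6,-3,0],[1,3.4,-6,0],[1.5,5.2,-9,0],[1.5,5.2,-9,0]])

```text
time: 12.78
tool_pos: [609.7, -121.0, 148.7]
tcp_rot: [1.852, 1.55, 1.563]
contact_force: [-1.1, -6.6, 5.0]
grip_width: 0.5
```

```bash
python3 - <<'E'
from h import *
st()
E
```

```text
t 12.78 tcp [ 609.7 -121.   148.7] press [   0.5 -148.3] jawdeg -16.5 xax [ 0.     0.021 -1.   ] F [-1.1 -6.6  5. ] Fp [ 0.8 -6.6] w 0.5 q [-0.33  0.59  1.35  0.02  1.22 -0.05]
```

Call:
carry_out(rows=[[0.5,1.6,-3,0],[1,3.4,-6,0],[1.5,5.2,-9,0],[1.5,5.2,-9,0]])

```text
time: 13.12
tool_pos: [611.2, -116.0, 139.1]
tcp_rot: [1.849, 1.55, 1.561]
contact_force: [-0.8, -4.7, 5.1]
grip_width: 0.3
```

```bash
python3 - <<'E'
from h import *
st()
E
```

```text
t 13.12 tcp [ 611.2 -116.   139.1] press [   0.6 -143. ] jawdeg -16.5 xax [ 0.    0.02 -1.  ] F [-0.8 -4.7  5.1] Fp [ 0.6 -4.8] w 0.3 q [-0.32  0.6   1.36  0.02  1.19 -0.04]
```

Call:
carry_out(rows=[[0.3,1.2,-2,0],[0.7,2.4,-4,0],[1,3.6,-6,0],[1,3.6,-6,0]])

```text
time: 13.45
tool_pos: [612.3, -112.5, 132.8]
tcp_rot: [1.835, 1.551, 1.546]
contact_force: [0.3, -4.1, 5.9]
grip_width: 0.7
```

```bash
python3 - <<'E'
from h import *
st()
E
```

```text
t 13.45 tcp [ 612.3 -112.5  132.8] press [   0.6 -139.4] jawdeg -16.5 xax [ 0.    0.02 -1.  ] F [ 0.3 -4.1  5.9] Fp [ 1.5 -3.9] w 0.7 q [-0.31  0.6   1.37  0.02  1.18 -0.03]
```

Call:
carry_out(rows=[[0.3,1.2,-2,0],[0.7,2.4,-4,0],[1,3.6,-6,0],[1,3.6,-6,0]])

```text
time: 13.78
tool_pos: [613.4, -109.0, 127.0]
tcp_rot: [1.791, 1.551, 1.503]
contact_force: [-1.6, -4.6, 7.6]
grip_width: 0.3
```

```bash
python3 - <<'E'
from h import *
st()
E
```

```text
t 13.78 tcp [ 613.4 -109.   127. ] press [   0.8 -135.7] jawdeg -16.5 xax [ 0.001  0.02  -1.   ] F [-1.6 -4.6  7.6] Fp [-0.2 -4.8] w 0.3 q [-0.31  0.61  1.37  0.02  1.17 -0.03]
```

Call:
carry_out(rows=[[0.3,1.2,-2,0],[0.7,2.4,-4,0],[1,3.6,-6,0],[1,3.6,-6,0]])

```text
time: 14.12
tool_pos: [614.5, -107.4, 124.0]
tcp_rot: [1.653, 1.555, 1.365]
contact_force: [-10.6, -9.6, 24.3]
grip_width: 0.6
```

```bash
python3 - <<'E'
from h import *
st()
E
```

```text
t 14.12 tcp [ 614.5 -107.4  124. ] press [   1.3 -133.9] jawdeg -16.5 xax [ 0.003  0.016 -1.   ] F [-10.6  -9.6  24.3] Fp [ -7.4 -12.2] w 0.6 q [-0.3   0.61  1.37  0.02  1.16 -0.02]
```

On the stop (force stepped from 8 to 24 N). Holding with slight extra for about 0.7 s.

Call:
carry_out(rows=[[0,0,-4,0],[0,0,-4,0],[0,0,-4,0],[0,0,-4,0],[0,0,-4,0],[0,0,-4,0],[0,0,-4,0],[0,0,-4,0]])

```text
time: 14.78
tool_pos: [614.5, -108.0, 123.9]
tcp_rot: [1.465, 1.555, 1.177]
contact_force: [-10.7, -4.6, 26.4]
grip_width: 0.3
```

```bash
python3 - <<'E'
from h import *
st()
im=capture("scene");crop("scene",im,205,130,345,320,"s6.png",3)
E
```

```text
t 14.78 tcp [ 614.5 -108.   123.9] press [   1.5 -134.4] jawdeg -16.5 xax [ 0.006  0.014 -1.   ] F [-10.7  -4.6  26.4] Fp [-9.  -7.4] w 0.3 q [-0.3   0.61  1.38  0.02  1.15 -0.02]
```

View pics/s6.png

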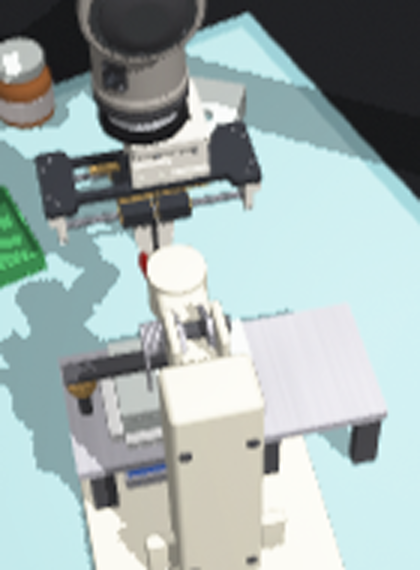

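The ram's arm rests on the brass nut (crop pixel (82,388)). Easing up along the same arc.

Call:
carry_out(rows=[[-0.5,-1.5,3,0],[-1,-3.3,6,0],[-1.5,-5,9,0],[-2,-6.6,12,0],[-2.4,-8.3,15,0],[-3,-10.3,19,0],[-3.6,-12.4,23,0],[-4.2,-14.4,27,0],[-4.7,-16.2,31,0],[-5.3,-18,35,0],[-5.9,-20,39,0],[-6.5,-22,43.5,0],[-7.2,-24.3,48,0],[-7.8,-26.2,53,0],[-8.3,-28,58,0],[-8.8,-29.6,63,0],[-9.2,-31,68,0],[-9.6,-32.6,74,0],[-10,-34,80,0],[-10.5,-35.5,86,0]])

```text
time: 16.5
tool_pos: [603.5, -143.5, 210.1]
tcp_rot: [1.55, 1.556, 1.262]
contact_force: [-3.5, -2.9, 4.1]
grip_width: 0.6
```

```bash
python3 - <<'E'
from h import *
st()
E
```

```text
t 16.5 tcp [ 603.5 -143.5  210.1] press [   0.9 -171.6] jawdeg -16.5 xax [ 0.005  0.014 -1.   ] F [-3.5 -2.9  4.1] Fp [-2.5 -3.7] w 0.6 q [-0.36  0.53  1.27  0.02  1.34 -0.08]
```

Call:
carry_out(rows=[[-0.3,-1,6,0],[-0.6,-2,12,0],[-0.9,-3,18,0],[-1.2,-4,24,0],[-1.4,-4.8,30,0],[-1.6,-5.4,36,0],[-1.8,-6,42,0],[-1.9,-6.3,48,0],[-2,-6.6,54,0],[-2,-6.6,60,0],[-2,-6.5,66,0],[-1.9,-6.2,72,0],[-1.8,-5.8,78,0],[-1.6,-5.3,84,0],[-1.4,-4.7,90,0],[-1.2,-4,96,0],[-1,-3.2,101,0],[-0.8,-2.4,106,0],[-0.5,-1.5,110,0],[-0.3,-0.6,114,0]])

```text
time: 18.17
tool_pos: [603.4, -144.1, 324.4]
tcp_rot: [1.527, 1.556, 1.239]
contact_force: [2.0, 2.3, 2.4]
grip_width: 0.7
```

```bash
python3 - <<'E'
from h import *
st()
E
```

```text
t 18.17 tcp [ 603.4 -144.1  324.4] press [   1.  -172.2] jawdeg -16.5 xax [ 0.005  0.014 -1.   ] F [2.  2.3 2.4] Fp [1.3 2.7] w 0.7 q [-0.37  0.48  1.05  0.02  1.62 -0.08]
```

Call:
carry_out(rows=[[0.2,0.6,3,0],[0.4,1.2,6,0],[0.6,1.8,9,0],[0.8,2.4,12,0],[1,3,15,0],[1.1,3.6,18,0],[1.1,4,21,0],[1.1,4,24,0],[1.1,4,28,0],[1.1,4,36,0],[1,4,50,0],[1,4,70,0],[-30,-15,75,0],[-70,-40,75,0],[-110,-70,75,0],[-150,-100,75,0],[-180,-130,75,0],[-200,-160,75,0],[-200,-190,75,0],[-200,-190,75,0]])

```text
time: 19.83
tool_pos: [400.3, -339.6, 399.5]
tcp_rot: [1.564, 1.559, 1.27]
contact_force: [0.3, 0.5, -0.4]
grip_width: 0.6
```

```bash
python3 - <<'E'
from h import *
st()
a=capture("top");b=capture("scene")
A=cv2.resize(a[130:250,205:360,::-1],(465,360),interpolation=cv2.INTER_CUBIC);B=cv2.resize(b[130:340,215:345,::-1],(325,525),interpolation=cv2.INTER_CUBIC)
o=np.zeros((525,790,3),np.uint8);o[:360,:465]=A;o[:,465:]=B;cv2.imwrite("pics/f.png",o)
E
```

```text
t 19.83 tcp [ 400.3 -339.6  399.5] press [-138.5 -417.1] jawdeg -16.9 xax [ 0.004  0.012 -1.   ] F [ 0.3  0.5 -0.4] Fp [0.2 0.6] w 0.6 q [-0.86  0.28  1.15  0.01  1.72 -0.56]
```

View pics/f.png

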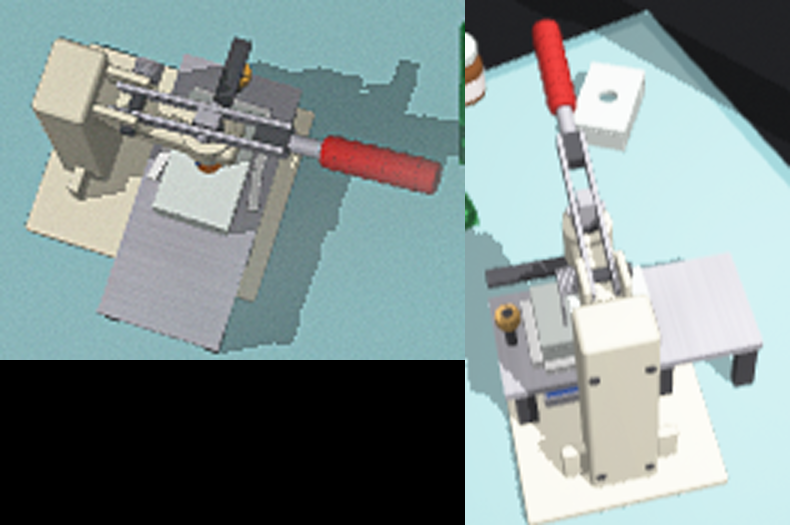

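```bash
python3 - <<'E'
from h import *
a=capture("top");b=capture("scene")
t4=cv2.resize(cv2.imread("pics/t4.png"),(155,120),interpolation=cv2.INTER_AREA)[:,:,::-1]
def hole(i): 
    m=(i[...,0].astype(int)-i[...,2]>50)&(np.indices(i.shape[:2])[1]<78)&(np.indices(i.shape[:2])[0]>50)&(np.indices(i.shape[:2])[0]<62);p=np.argwhere(m);print(len(p),p.mean(0) if len(p) else 0,i[m].mean(0) if len(p) else 0)
hole(t4);hole(a[130:250,205:360])
print(t4[53:58,66:74,0]);print(a[183:188,271:279,0])
s0=cv2.imread("pics/scene0.png")
x0,y0=238,275
o=np.hstack([cv2.resize(i[270:305,235:300],(390,210),interpolation=cv2.INTER_CUBIC) for i in(s0,b[:,:,::-1])]);cv2.imwrite("pics/g.png",o)
print("block top in tray, scene px:",[proj("scene",[*W(x,y),48]).round(1).tolist() for x,y in((40,22),(-40,22))],"tray corners",[proj("scene",[*W(x,y),31]).round(1).tolist() for x,y in((62,43),(-62,43))])
E
```

```text
21 [55.47619048 69.        ] [131.33333333  86.19047619  54.0952381 ]
16 [55.5   69.625] [123.375  76.25   43.625]
[[124 127 121 111 103 108 127 130]
 [124 126 119 116 104 100 119 120]
 [123 122 129 122 118 124 129 141]
 [167 127 125 125 125 128 151 206]
 [220 190 149 127 137 176 212 222]]
[[121 122 118 109  94  99 123 115]
 [ 63 121 111 108  93  94 115 109]
 [ 82 123 126 120 111 129 120 136]
 [158 113 119 121 118 116 134 210]
 [211 186 136 115 128 170 215 213]]
block top in tray, scene px: [[254.7, 274.9], [283.5, 269.0]] tray corners [[248.5, 286.5], [293.1, 277.1]]
```

View pics/g.png

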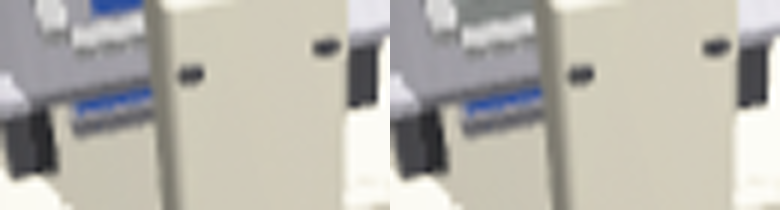

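```bash
python3 - <<'E'
from h import *
t4=cv2.resize(cv2.imread("pics/t4.png"),(155,120),interpolation=cv2.INTER_AREA)[:,:,::-1]
n=sum(capture("top").astype(float) for _ in range(4))/4
n=n[130:250,205:360]
for i in(t4,n): print(i[52:59,63:76].astype(int).tolist()[0:6:1][1:5])
print("sight ray through hole pixels at z110 vs z48 (press frame):")
for p in((271,184),(272,184),(276,187)): print(p,PR(onz("top",p,125)).round(1),PR(onz("top",p,110)).round(1),PR(onz("top",p,48)).round(1))
E
```

```text
[[[221, 228, 225], [191, 197, 190], [130, 128, 114], [124, 121, 110], [127, 127, 116], [121, 121, 112], [111, 113, 103], [103, 105, 99], [108, 108, 103], [127, 130, 115], [130, 128, 116], [132, 130, 116], [130, 127, 112]], [[223, 230, 229], [213, 222, 217], [146, 121, 95], [124, 82, 47], [126, 113, 94], [119, 122, 111], [116, 119, 108], [104, 107, 102], [100, 98, 92], [119, 92, 68], [120, 103, 84], [114, 114, 102], [116, 115, 101]], [[219, 226, 222], [214, 228, 224], [168, 172, 165], [123, 66, 31], [122, 64, 24], [129, 78, 44], [122, 84, 57], [118, 76, 50], [124, 66, 33], [129, 71, 32], [141, 105, 80], [145, 150, 144], [189, 193, 187]], [[218, 223, 221], [220, 228, 226], [214, 224, 218], [167, 139, 113], [127, 71, 31], [125, 65, 29], [125, 68, 31], [125, 66, 30], [128, 70, 33], [151, 120, 95], [206, 215, 207], [222, 231, 228], [223, 230, 227]]]
[[[213, 222, 217], [190, 194, 185], [125, 120, 103], [126, 125, 110], [120, 121, 107], [115, 116, 105], [109, 109, 96], [96, 96, 88], [100, 102, 94], [123, 125, 114], [122, 122, 111], [123, 120, 109], [123, 120, 107]], [[210, 218, 212], [207, 215, 212], [42, 69, 111], [64, 70, 90], [123, 111, 91], [111, 121, 111], [108, 113, 107], [94, 101, 98], [93, 94, 92], [113, 88, 62], [112, 98, 82], [110, 108, 96], [107, 106, 94]], [[206, 214, 208], [211, 218, 214], [156, 165, 162], [83, 47, 34], [123, 65, 24], [123, 70, 38], [112, 76, 50], [114, 73, 46], [123, 67, 31], [122, 64, 27], [129, 92, 58], [127, 134, 132], [185, 192, 185]], [[206, 214, 208], [209, 218, 213], [211, 219, 213], [159, 129, 100], [114, 53, 16], [119, 62, 25], [123, 66, 33], [119, 64, 30], [115, 58, 19], [137, 107, 84], [212, 227, 226], [213, 224, 220], [212, 221, 216]]]
sight ray through hole pixels at z110 vs z48 (press frame):
(271, 184) [-3.9  9.8] [-1.  11.1] [11.3 16.4]
(272, 184) [-3.1  7.1] [-0.1  8.3] [12.3 13.5]
(276, 187) [-8.  -6.6] [-5.1 -5.5] [ 7. -1.]
```

Through the hole I now see blue tray floor (42,69,111) beside the amber, where there was only amber before. So the block lies lower, in the tray. The handle and mould edges match their rest and home positions, so I'm handing in.

```bash
python3 -c "
from h import *
st();print(close_job())"
```

```text
t 20.23 tcp [ 404.  -332.9  399.7] press [-136.9 -409.7] jawdeg -16.4 xax [ 0.005  0.014 -1.   ] F [-0.3  0.6 -0.6] Fp [-0.5  0.5] w 0.3 q [-0.84  0.27  1.15  0.01  1.72 -0.56]
the job is handed in; nothing more can be done
None
```

The job is handed in at about 20 s of the 64 s allowed; no verdict is reported, so the results below are my own checks.

**What I did:**
- I pushed the mould home with two fingertips until it stopped moving at 34 N.
- I swung the handle down with closed fingertips. The force fell when the block came free, then rose to about 24–26 N on the depth stop, held there for about 0.7 s.
- I eased the handle up along the same arc at about 0.3 rad/s with the fingertips still on it, then moved the arm clear.

**Last checks:**
- **Mould:** its rear edge measured at −59.7 and −59.9 mm (−60 is home) before pressing. It looked unmoved in the final top view, but I did not measure it again.
- **Lever and arm:** the handle looks back at its start position and nothing touches the arm.
- **Block:** I have only indirect evidence that it is in the tray. The top view now shows blue tray floor through the hole beside the amber block, plus the force drop; a side view of the tray did not settle it.
- **Disagreement:** the two cameras differed by about 8 mm on the mould's hole at the start. I trusted the top view, and the solid contact at the stop fitted it within about 2 mm.
- **Bystanders:** none was approached, but I did not measure their positions again.

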